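# Gem pots to the setting rack in reverse order

## Task

The stone setter works from the other end today: move the four gem pots from the dark rack into the pale rack in reverse order, one pot to a pocket. The pot that stood nearest the brass-studded end of the dark rack goes into the pocket farthest from the brass stud of the pale rack, and so on, so that the pot that stood farthest from the dark rack's stud ends up beside the pale rack's stud. Leave every pot standing upright on the floor of its pocket, released and still.

Things in the scene. Friction and masses are not known exactly. Their poses are not given: they have to be found in the camera images.
- pot_red: Loose gem pot: upright round aluminium tin whose lid is ruby red with a low dome of the same colour, 36 mm diameter, 48 mm tall, 50 to 100 g. Origin: centre of its underside; z up along its axis. At the start it stands roughly centred (within 3 mm) in the pocket of the dark rack beside the tag of its own colour.
- pot_green: Loose gem pot: upright round aluminium tin whose lid is emerald green with a low dome of the same colour, 36 mm diameter, 48 mm tall, 50 to 100 g. Origin: centre of its underside; z up along its axis. At the start it stands roughly centred (within 3 mm) in the pocket of the dark rack beside the tag of its own colour.
- pot_blue: Loose gem pot: upright round aluminium tin whose lid is sapphire blue with a low dome of the same colour, 36 mm diameter, 48 mm tall, 50 to 100 g. Origin: centre of its underside; z up along its axis. At the start it stands roughly centred (within 3 mm) in the pocket of the dark rack beside the tag of its own colour.
- pot_yellow: Loose gem pot: upright round aluminium tin whose lid is citrine yellow with a low dome of the same colour, 36 mm diameter, 48 mm tall, 50 to 100 g. Origin: centre of its underside; z up along its axis. At the start it stands roughly centred (within 3 mm) in the pocket of the dark rack beside the tag of its own colour.
- tag_red: Fixed ruby red round enamel tag, 16 mm diameter, 3 mm thick, on the ledge of the dark rack; it marks the pocket where the ruby red pot stands at the start, and stays behind as a record of the order. Origin: centre of its underside. It lies 43 mm from the centre of its pocket, in the dark rack's +x direction.
- tag_green: Fixed emerald green round enamel tag, 16 mm diameter, 3 mm thick, on the ledge of the dark rack; it marks the pocket where the emerald green pot stands at the start, and stays behind as a record of the order. Origin: centre of its underside. It lies 43 mm from the centre of its pocket, in the dark rack's +x direction.
- tag_blue: Fixed sapphire blue round enamel tag, 16 mm diameter, 3 mm thick, on the ledge of the dark rack; it marks the pocket where the sapphire blue pot stands at the start, and stays behind as a record of the order. Origin: centre of its underside. It lies 43 mm from the centre of its pocket, in the dark rack's +x direction.
- tag_yellow: Fixed citrine yellow round enamel tag, 16 mm diameter, 3 mm thick, on the ledge of the dark rack; it marks the pocket where the citrine yellow pot stands at the start, and stays behind as a record of the order. Origin: centre of its underside. It lies 43 mm from the centre of its pocket, in the dark rack's +x direction.
- dark_rack: Dark wooden rack, fixed, full at the start, 66 mm (x) by 260 mm (y), walls 6 mm thick, tops at z 14 mm. Four pockets, each 54 x 57.5 mm inside, centres at x 0, y -95.25, -31.75, 31.75, 95.25 mm, floor at z 6 mm. Origin: middle of the pocket row at table height, z up. Brass stud (18 mm wide, on a black plate, top at z 21) beyond the +y end, at y 141. Ledge with tags, 20 mm wide, 10 high, along +x side. May point any way.
- pale_rack: Pale wooden rack, fixed, empty at the start: the destination. Same as the dark rack without ledge: four pockets, each 54 x 57.5 mm inside, centres at x 0, y -95.25, -31.75, 31.75, 95.25 mm, floor at z 6 mm, wall tops at z 14 mm. Origin: middle of the pocket row at table height, z up. Brass stud (18 mm wide, on a black plate, top at z 21) beyond the +y end, at y 141. May point any way.

How it is judged:
By the outcome, as a careful person would: the job done as asked, in the order asked, and still so for the second after the job is handed in, with the robot touching nothing.
It also fails if it takes over 106 s, if anything falls off the work surface, if the arm or the gripper's body presses on something with over 40 N, if the wrist force passes 120 N, or if a joint passes its speed limit or range.

## Robot

A 6-joint arm with a two-finger parallel gripper is mounted at the origin on the work surface. World frame = base frame: x ahead of the robot, y to its left, z up, the work surface at z = 0. Lengths are in m, angles in rad, forces in N, time in s.
With the tool pointing down it reaches from about 0.4 to 0.925 m from the base axis. Payload 3.4 kg.
Tool frame: the origin (TCP) lies between the finger pads; the fingertips stand 14 mm ahead of it and the grasp point (between the pads) lies 5 mm behind it (robot.tips_ahead is the distance from the TCP to the fingertips, in m); z points along the fingers, y is the line along which they close (so a half turn about z gives the same grasp; the last joint's range is limited). The gripper opens to 85 mm and grips with 20 to 120 N. Pads are 22 mm wide; open, the fingers measure 114 mm over their backs; the gripper's body (76 mm by 85 mm) begins 54 mm behind the grasp point. The pads swing forward as they close: fully open they stand 13 mm farther back than shut.
Start: joints at [-1.194, 0.307, 1.506, -0, 1.328, -0.073], TCP at [0.25, -0.518, 0.245] pointing down, gripper open.
Joint ranges: [-3.12, 3.12], [-1.05, 2.28], [0.14, 2.33], [-1.42, 4.57], [0.1, 2.73], [-2.68, 2.68]. Speed limits (rad/s): [2.57, 2.57, 3.14, 3.14, 3.14, 3.14].

## Interface

Orientations are given as a unit quaternion [x, y, z, w].
In Python, from station import robot gives the robot as it stands.
- The arm moves only by the tool move_arm, never from a script. Its argument "commands" is a list of rows, each a list of 7 numbers: the shift along the tool's x, y, z scaled (see below), then the turn, a rotation vector about the tool's x, y, z scaled (see below), then the opening, from -1 (shut) to 1 (fully open). A call has 1 to 20 rows; each row shifts and turns the commanded pose from where the row before left it, along the tool's axes as they then stand; what a row does not reach is not made up. The controller multiplies each number of a shift by 0.04 m and each number of a turn by 0.15 rad. A row lasts 1/10 s, in which the tool goes at most 50 mm and 8.59 degrees, less where a joint would pass 70% of its speed; a pose out of reach is approached as far as the arm can. A call with a number of a shift or a turn outside -1 to 1 is refused whole. A call with a gripper value outside its range is refused whole. The fingers move at their own pace and stop on an object; "squeeze" is the grip in N (left out, the last holds). Time passes only in rows, so rows that do not move let the fingers close. It gives the time, the measured TCP pose, the force, the opening and the grip force at its end, in the units of the state.
- robot.get_obs(): the state, without advancing time (a new reading comes with each control period).
- robot.capture(name): name is "scene" or "top"; returns the picture (480x640x3 uint8, red, green, blue); there is no depth.
- robot.calibration(name): a dict with "K" (3x3 intrinsics, pixels), "cam_to_world" (4x4, takes a point from camera to world coordinates). Camera axes: x right, y down, z forward; pixel columns grow to the right and rows downward; lengths in m; the calibration is good to about 2 mm. A picture is of the moment at which its call begins. calibration takes no time and is no camera call.
- robot.sign_off(): hands the job in; it is judged then, once.
Trained networks look in the newest picture that a camera, given by its name, has taken for a name from the list of things; names that differ only in an ending like _2 or _b are one class to them, and where a whole thing is asked for, a point or a joint stands for the part that bears it (a point fixed in the world has none). Each returns a list of dicts, best first, with "conf" (0 to 1); they miss things now and then, are a little off and sometimes report something else, mostly with a low value. They report only what shows in the picture. A call takes as long as a camera call.
- robot.outline_of(camera, query): "region" (480x640 bool, what is visible of it) and "location" ([column, row] in pixels, amid what is visible of it).
- robot.spot_point(camera, query): "location" ([column, row] in pixels: a listed point, or the origin of a listed thing).
The state is a dict: "time": time; "joint_pos": joint angles; "qvel": joint speeds; "effort": joint torques, N m; "ee_pos": TCP position; "ee_rot": TCP orientation; "contact_force": force on the tool from outside, world axes, zero at the start; "torque": the same for the moment, N m; "grip_width": finger opening in m; "grasp_force": force on a finger pad.
Only numpy, scipy, OpenCV 4.12 (cv2) and the standard library are available. Lean on these libraries where they do the work, as an engineer would, in place of code of your own. Each camera call takes 0.05 s, during which the arm holds its last target. There are 200 camera calls.

## Working session

There is one attempt and no reset: what is moved stays moved. The work goes in short steps, Python scripts to look and compute and a tool call to move; the robot and the scene stay as the last step left them, time stands still between calls to the robot, and variables do not carry over. Pictures are saved under pics/ and viewed, at most 14 in all, crops included, and the job is handed in when it is done.

Besides the shell and the picture viewer there is one more tool, called after "Call:" in YAML: its name, and indented under it one key for each argument. move_arm: Moves the arm, as the interface text tells. Its arguments: {"type":"object","properties":{"commands":{"type":"array","items":{"type":"array","items":{"type":"number"}}},"squeeze":{"type":"number"}},"required":["commands"]}

```bash
mkdir -p pics; cat > h.py <<'E'
import numpy as np, cv2
from station import robot
def ray(cam,px,z):
    c=robot.calibration(cam);K=np.array(c["K"]);T=np.array(c["cam_to_world"])
    d=T[:3,:3]@np.linalg.inv(K)@np.array([px[0],px[1],1.0]);o=T[:3,3]
    return o+d*(z-o[2])/d[2]
def save(cam,n):
    im=robot.capture(cam);cv2.imwrite(f"pics/{n}.png",im[:,:,::-1]);return im
E
python3 - <<'E'
from h import *
for c in("top","scene"):
    save(c,c+"0")
    print(c,np.array(robot.calibration(c)["cam_to_world"]).round(3).tolist())
    for q,z in [("dark_rack",0),("pale_rack",0)]+[("pot_"+k,.006) for k in("red","green","blue","yellow")]+[("tag_"+k,.010) for k in("red","green","blue","yellow")]:
        for r in robot.spot_point(c,q)[:2]: print(q,np.round(r["location"],1),round(r["conf"],2),ray(c,r["location"],z).round(4))
o=robot.get_obs();print(o["time"],o["ee_pos"],o["ee_rot"],o["grip_width"])
E
```

```text
top [[-0.017, -0.975, 0.221, 0.372], [-1.0, 0.018, 0.002, -0.013], [-0.006, -0.22, -0.975, 0.893], [0.0, 0.0, 0.0, 1.0]]
dark_rack [407.5 253.4] 0.7 [ 0.5599 -0.1834  0.    ]
dark_rack [423.3 256.9] 0.58 [ 0.5524 -0.2132  0.    ]
pale_rack [207.8 274.7] 0.84 [0.5256 0.1989 0.    ]
pot_red [394.8 244.9] 0.8 [ 0.5757 -0.1589  0.006 ]
pot_red [458.2 269.2] 0.33 [ 0.5263 -0.2761  0.006 ]
pot_green [366.2 232.9] 0.56 [ 0.6004 -0.1052  0.006 ]
pot_blue [458.9 271.6] 0.7 [ 0.5217 -0.2771  0.006 ]
pot_yellow [426.6 261.5] 0.88 [ 0.5422 -0.2175  0.006 ]
tag_red [386.9 262.9] 0.63 [ 0.5401 -0.1415  0.01  ]
tag_green [357.  252.6] 0.46 [ 0.5611 -0.0858  0.01  ]
tag_blue [455.  289.6] 0.55 [ 0.4871 -0.2658  0.01  ]
tag_yellow [419.1 279.9] 0.57 [ 0.5066 -0.2002  0.01  ]
tag_yellow [461.8 268.7] 0.5 [ 0.5264 -0.2818  0.01  ]
scene [[0.733, 0.559, -0.387, 0.92], [0.68, -0.605, 0.414, -0.393], [-0.003, -0.567, -0.824, 0.808], [0.0, 0.0, 0.0, 1.0]]
dark_rack [245.3 325.7] 0.67 [ 0.5632 -0.1941  0.    ]
pale_rack [373.8 185. ] 0.58 [0.5241 0.1917 0.    ]
pot_red [265.7 313.7] 0.74 [ 0.5748 -0.1571  0.006 ]
pot_red [183.8 323.5] 0.3 [ 0.4875 -0.2626  0.006 ]
pot_green [296.7 300. ] 0.73 [ 0.595  -0.1028  0.006 ]
pot_blue [189.1 342. ] 0.94 [ 0.52   -0.2778  0.006 ]
pot_yellow [227.9 332.3] 0.65 [ 0.5536 -0.2232  0.006 ]
tag_red [253.9 293.8] 0.61 [ 0.5341 -0.1456  0.01  ]
tag_green [295.8 300.9] 0.58 [ 0.5967 -0.1065  0.01  ]
tag_green [283.8 280.3] 0.44 [ 0.5528 -0.0916  0.01  ]
tag_blue [182.8 323.9] 0.5 [ 0.489  -0.2648  0.01  ]
tag_yellow [218.2 306.6] 0.58 [ 0.5077 -0.2036  0.01  ]
tag_yellow [184.9 321.3] 0.27 [ 0.4878 -0.2594  0.01  ]
1.1 [ 0.24997151 -0.51780049  0.24530762] [ 9.74820359e-01  2.22991630e-01 -2.52922143e-06 -1.55360471e-05] 0.08531011601489655
```

View pics/top0.png

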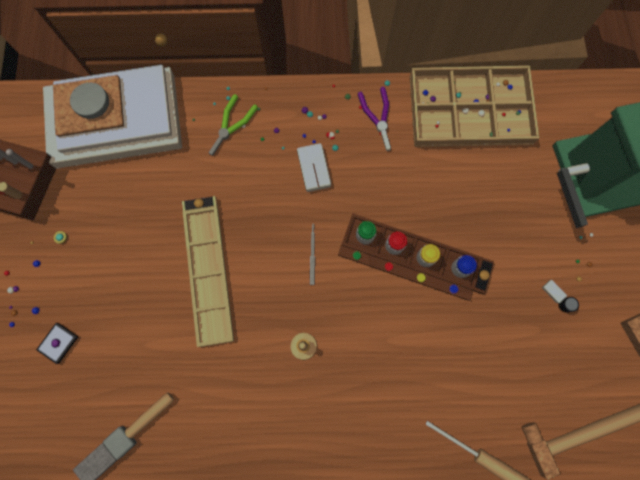

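View pics/scene0.png

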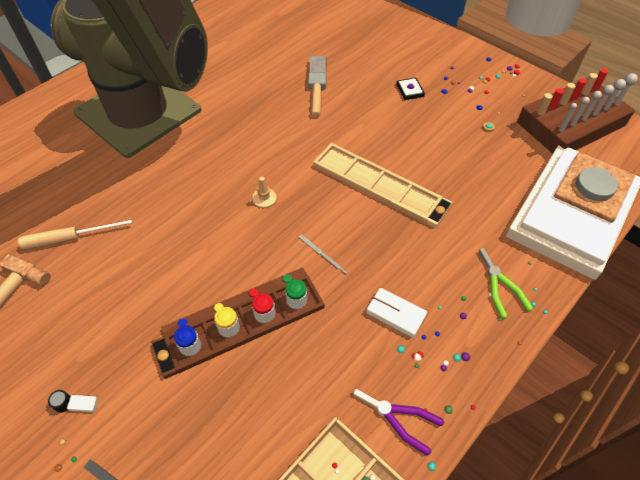

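The dark rack's stud is at the blue end (top picture, 485,275), with blue, yellow, red and green running away from it. The pale rack's stud is at the far end (198,203). So green goes beside the pale stud, then red, then yellow, and blue goes in the nearest pocket. Next I'll measure precisely.

```bash
cat > meas.py <<'E'
from h import *
from scipy.optimize import minimize, least_squares
def proj(cam,P):
    c=robot.calibration(cam);K=np.array(c["K"]);W=np.linalg.inv(np.array(c["cam_to_world"]))
    q=(W[:3,:3]@np.asarray(P,float).T).T+W[:3,3];q=q@K.T;return q[:,:2]/q[:,2:]
def lid(im,k,cam,near):
    hsv=cv2.cvtColor(im,cv2.COLOR_RGB2HSV).astype(int);H,S,V=hsv[...,0],hsv[...,1],hsv[...,2]
    m={"red":((H<5)|(H>172))&(S>190),"green":(H>50)&(H<85)&(S>150),"blue":(H>108)&(H<128)&(S>170),"yellow":(H>22)&(H<33)&(S>180)}[k]&(V>60)
    n,l,st,ce=cv2.connectedComponentsWithStats(m.astype(np.uint8))
    return max([(st[i,4],tuple(ce[i])) for i in range(1,n) if np.hypot(*(ce[i]-near))<45],default=None)
def rackfit(cams,q,x0,ymax=.13):
    masks={}
    for c in cams:
        r=robot.outline_of(c,q)[0];masks[c]=r["region"];print(c,q,r["conf"],r["region"].sum())
    ends={"b":(-.033,.033,-.13,.13,.014),"p":(-.015,.015,.13,.156,.01)}
    def model(c,p,s=4):
        R=np.array([[np.cos(p[2]),-np.sin(p[2])],[np.sin(p[2]),np.cos(p[2])]])
        im=np.zeros((480*s//2,640*s//2),np.uint8)
        im=np.zeros((480,640),np.uint8)
        boxes=[(-.033,.033,-.13,.13,.014),(-.017,.017,.128,.154,.012)] if q=="pale_rack" else [(-.033,.033,-.13,.13,.014),(.033,.053,-.13,.13,.01),(-.017,.017,.128,.154,.012)]
        for a,b,e,f,h in boxes:
            P=[[*(R@[x,y]+p[:2]),z] for x in(a,b) for y in(e,f) for z in(0,h)]
            h_=cv2.convexHull(proj(c,P).astype(np.float32))
            cv2.fillConvexPoly(im,np.round(h_*16).astype(np.int32),255,cv2.LINE_AA,4)
        return im/255.
    f=lambda p:sum(np.abs(model(c,p)-masks[c]).sum() for c in cams)
    x0=np.array(x0,float);r=minimize(f,x0,method="Nelder-Mead",options=dict(initial_simplex=[x0,x0+[.008,0,0],x0+[0,.008,0],x0+[0,0,.08]]))
    print(q,cams,r.x.round(4),r.fun);return r.x
E
python3 - <<'E'
from meas import *
ims={c:robot.capture(c) for c in("top","scene")}
g={"red":(.575,-.158),"green":(.6,-.105),"blue":(.521,-.277),"yellow":(.546,-.22)}
for k,v in g.items():
    L={}
    for c in ims:
        L[c]=lid(ims[c],k,c,proj(c,[[*v,.05]])[0])
    print(k,{c:(L[c][0],np.round(L[c][1],1).tolist(),ray(c,L[c][1],.050).round(4)[:2].tolist()) for c in L if L[c]})
    s=least_squares(lambda p:np.r_[[proj(c,[p])[0]-L[c][1] for c in L if L[c]]].ravel(),[*v,.05]);print(s.x.round(4),s.cost)
for cs in(["top"],["scene"],["top","scene"]):
    rackfit(cs,"pale_rack",(.525,.195,.1)); rackfit(cs,"dark_rack",(.56,-.19,-2.0))
E
```

```text
red {'top': (np.int32(239), [397.7, 240.0], [0.5747, -0.1575]), 'scene': (np.int32(401), [260.8, 300.9], [0.5713, -0.1595])}
[ 0.5731 -0.1588  0.0519] 1.063014576215538
green {'top': (np.int32(208), [366.5, 229.6], [0.5952, -0.1015]), 'scene': (np.int32(347), [294.3, 287.5], [0.5937, -0.1048])}
[ 0.5943 -0.1031  0.0493] 1.0682613487333472
blue {'top': (np.int32(242), [466.6, 264.4], [0.5271, -0.2789]), 'scene': (np.int32(404), [184.4, 334.3], [0.5265, -0.2808])}
[ 0.5267 -0.2801  0.0493] 0.33733074821551634
yellow {'top': (np.int32(126), [432.2, 252.6], [0.5499, -0.2186]), 'scene': (np.int32(94), [222.9, 313.6], [0.5435, -0.2163])}
[ 0.5478 -0.2175  0.0577] 0.24624744097621037
top pale_rack 0.62 5278
pale_rack ['top'] [ 0.5271  0.1984 -1.423 ] 450.7372549019608
top dark_rack 0.95 5135
dark_rack ['top'] [ 0.5614 -0.1947 -3.5007] 2263.7098039215684
scene pale_rack 0.62 4188
pale_rack ['scene'] [0.5444 0.2021 1.7096] 323.87450980392157
scene dark_rack 0.79 6001
dark_rack ['scene'] [ 0.4715 -0.1616 -2.0645] 8916.611764705882
top pale_rack 0.62 5278
scene pale_rack 0.62 4188
pale_rack ['top', 'scene'] [ 0.5264  0.1985 -1.4274] 849.4588235294118
top dark_rack 0.95 5135
scene dark_rack 0.79 6001
dark_rack ['top', 'scene'] [ 0.469  -0.2008 -1.651 ] 17714.576470588232
```

```bash
python3 - <<'E'
from meas import *
p={}
for cs in(["top"],["scene"],["top","scene"]):
    for q,x in(("pale_rack",(.526,.198,-1.43)),("dark_rack",(.56,-.19,2.71))):
        p[q]=rackfit(cs,q,x)
for q in p:
    x,y,a=p[q]
    print(q,[(np.array([x,y])+t*np.array([-np.sin(a),np.cos(a)])).round(4).tolist() for t in(-.09525,-.03175,.03175,.09525)])
ims={c:robot.capture(c) for c in("top","scene")}
out=[]
for c,roi in(("top",(170,180,80,185)),("scene",(300,130,160,110))):
    im=ims[c].copy();s=4 if c=="scene" else 3
    x,y,w,h=roi;big=cv2.resize(im[y:y+h,x:x+w],None,fx=s,fy=s,interpolation=cv2.INTER_CUBIC)
    X,Y,a=p["pale_rack"];R=np.array([[np.cos(a),-np.sin(a)],[np.sin(a),np.cos(a)]])
    for j in range(4):
        cy=-.09525+.0635*j
        Q=[[*(R@[u,cy+v]+[X,Y]),.014] for u,v in((-.027,-.02875),(.027,-.02875),(.027,.02875),(-.027,.02875))]
        cv2.polylines(big,[(((proj(c,Q)-[x,y]+.5)*s)).astype(np.int32)],True,(255,0,0),1)
    cv2.imwrite(f"pics/ov_{c}.png",big[:,:,::-1])
E
```

```text
top pale_rack 0.62 5278
pale_rack ['top'] [ 0.5273  0.1984 -1.427 ] 449.9254901960784
top dark_rack 0.95 5135
dark_rack ['top'] [ 0.5639 -0.1886  2.7827] 2083.121568627451
scene pale_rack 0.62 4188
pale_rack ['scene'] [ 0.5249  0.1993 -1.4359] 371.79215686274506
scene dark_rack 0.79 6001
dark_rack ['scene'] [ 0.5611 -0.1888  2.7794] 2828.6117647058827
top pale_rack 0.62 5278
scene pale_rack 0.62 4188
pale_rack ['top', 'scene'] [ 0.5263  0.1987 -1.427 ] 849.5333333333333
top dark_rack 0.95 5135
scene dark_rack 0.79 6001
dark_rack ['top', 'scene'] [ 0.5621 -0.1888  2.7803] 5026.2509803921575
pale_rack [[0.432, 0.185], [0.4948, 0.1941], [0.5577, 0.2032], [0.6205, 0.2123]]
dark_rack [[0.5958, -0.0997], [0.5734, -0.1591], [0.5509, -0.2185], [0.5285, -0.2779]]
```

View pics/ov_top.png

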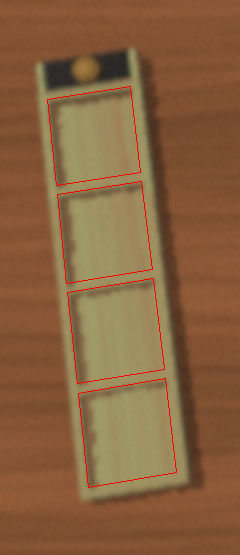

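View pics/ov_scene.png

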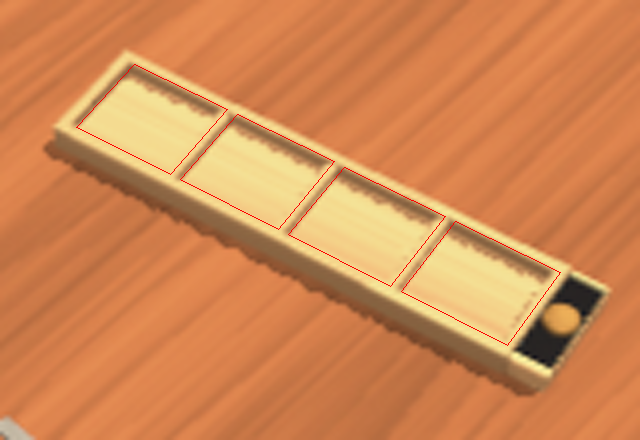

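The pale fit lines up with the pocket edges in both views (within about 1 mm in the top crop). Now a planner for the tool-frame shifts.

```bash
cat > plan.py <<'E'
from h import *
import sys
from scipy.spatial.transform import Rotation as Ro
# args: x y z  closing-line angle(deg)
def plan(x,y,z,ang):
    o=robot.get_obs();R=Ro.from_quat(o["ee_rot"]).as_matrix();p=np.array(o["ee_pos"])
    cur=np.degrees(np.arctan2(R[1,1],R[0,1]));d=(ang-cur+90)%180-90
    a=np.radians(cur+d);X=np.array([-np.sin(a),np.cos(a),0])*np.sign(-1)
    Y=np.array([np.cos(a),np.sin(a),0]);Z=np.array([0,0,-1.]);X=np.cross(Y,Z)
    v=np.array([x,y,z])-p
    print("t",round(o["time"],1),"p",p.round(4),"tilt",R[2,2].round(5),"closing",cur.round(1),"turn units(tool z)",(-np.radians(d)/.15).round(2),"then shift units",np.round([v@X,v@Y,v@Z],4)/.04, "q6",o["joint_pos"][5].round(2),"w",round(o["grip_width"],4),"gf",round(o["grasp_force"],1))
plan(*map(float,sys.argv[1:]))
E
python3 plan.py .527 -.280 .13 -20.7; python3 plan.py .527 -.280 .13 -110
```

```text
t 2.1 p [ 0.25   -0.5178  0.2453] tilt -1.0 closing -64.2 turn units(tool z) -5.06 then shift units [8.01   4.375  2.8825] q6 -0.07 w 0.0856 gf 0.0
t 2.1 p [ 0.25   -0.5178  0.2453] tilt -1.0 closing -64.2 turn units(tool z) 5.33 then shift units [ 4.475  -7.955   2.8825] q6 -0.07 w 0.0856 gf 0.0
```

Call:
move_arm:
  commands:
    - [0, 0, 0, 0, 0, -1, 1]
    - [0, 0, 0, 0, 0, -1, 1]
    - [0, 0, 0, 0, 0, -1, 1]
    - [0, 0, 0, 0, 0, -1, 1]
    - [0, 0, 0, 0, 0, -1, 1]
    - [0.8, 0.44, 0.29, 0, 0, 0, 1]
    - [0.8, 0.44, 0.29, 0, 0, 0, 1]
    - [0.8, 0.44, 0.29, 0, 0, 0, 1]
    - [0.8, 0.44, 0.29, 0, 0, 0, 1]
    - [0.8, 0.44, 0.29, 0, 0, 0, 1]
    - [0.8, 0.44, 0.29, 0, 0, 0, 1]
    - [0.8, 0.44, 0.29, 0, 0, 0, 1]
    - [0.8, 0.44, 0.29, 0, 0, 0, 1]
    - [0.8, 0.44, 0.29, 0, 0, 0, 1]
    - [0.8, 0.44, 0.29, 0, 0, 0, 1]
    - [0, 0, 0, 0, 0, 0, 1]
  squeeze: 40

```text
time: 3.7
ee_pos: [0.5326, -0.2801, 0.1277]
ee_rot: [0.824, 0.566, 0.001, -0.001]
contact_force: [-0.2, -0.1, -0.2]
grip_width: 0.0855
grasp_force: 0.0
```

```bash
python3 plan.py .527 -.280 .030 -20.7
```

```text
t 3.7 p [ 0.5326 -0.2801  0.1277] tilt -1.0 closing -21.0 turn units(tool z) -0.04 then shift units [-0.0475 -0.1325  2.4425] q6 -0.19 w 0.0855 gf 0.0
```

Call:
move_arm:
  commands:
    - [-0.05, -0.13, 0.5, 0, 0, 0, 1]
    - [0, 0, 0.7, 0, 0, 0, 1]
    - [0, 0, 0.7, 0, 0, 0, 1]
    - [0, 0, 0.4, 0, 0, 0, 1]
    - [0, 0, 0.14, 0, 0, 0, 1]
    - [0, 0, 0, 0, 0, 0, 1]
    - [0, 0, 0, 0, 0, 0, -1]
    - [0, 0, 0, 0, 0, 0, -1]
    - [0, 0, 0, 0, 0, 0, -1]
    - [0, 0, 0, 0, 0, 0, -1]
    - [0, 0, 0, 0, 0, 0, -1]
    - [0, 0, 0, 0, 0, 0, -1]
    - [0, 0, 0, 0, 0, 0, -1]
    - [0, 0, 0, 0, 0, 0, -1]
  squeeze: 40

```text
time: 5.1
ee_pos: [0.5251, -0.2838, 0.0329]
ee_rot: [0.825, 0.565, 0.0, 0.001]
contact_force: [-0.8, -0.1, 6.0]
grip_width: 0.0348
grasp_force: 39.7
```

```bash
python3 - <<'E'
from h import *
save("scene","g1");im=cv2.imread("pics/g1.png");cv2.imwrite("pics/g1c.png",cv2.resize(im[230:400,110:350],None,fx=3,fy=3))
print(robot.get_obs()["grip_width"])
E
python3 plan.py .527 -.280 .15 -20.7
```

```text
0.034874561701315594
t 5.2 p [ 0.5251 -0.2838  0.0328] tilt -1.0 closing -21.2 turn units(tool z) -0.06 then shift units [ 0.105  0.01  -2.93 ] q6 -0.2 w 0.0349 gf 39.7
```

View pics/g1c.png

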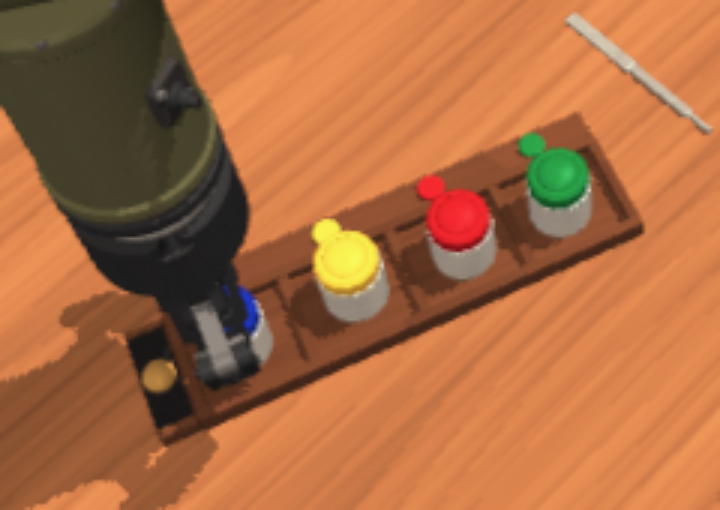

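The gripper holds the blue pot, pads about 3 mm off its axis on the stud side. I'll lift and check.

Call:
move_arm:
  commands:
    - [0, 0, -0.4, 0, 0, 0, -1]
    - [0, 0, -0.8, 0, 0, 0, -1]
    - [0, 0, -0.9, 0, 0, 0, -1]
    - [0, 0, -0.9, 0, 0, 0, -1]
    - [0, 0, 0, 0, 0, 0, -1]

```text
time: 5.65
ee_pos: [0.5276, -0.2852, 0.1571]
ee_rot: [0.825, 0.565, 0.002, 0.005]
contact_force: [1.6, -0.2, 0.2]
grip_width: 0.035
grasp_force: 40.0
```

```bash
python3 plan.py .432 .185 .15 -81.8;python3 - <<'E'
from h import *
save("scene","g2");im=cv2.imread("pics/g2.png");cv2.imwrite("pics/g2c.png",cv2.resize(im[160:400,110:350],None,fx=2.5,fy=2.5))
print(robot.get_obs()["contact_force"])
E
```

```text
t 5.7 p [ 0.5276 -0.2852  0.1571] tilt -0.99994 closing -21.2 turn units(tool z) 7.05 then shift units [ -0.69   -11.9775   0.1775] q6 -0.2 w 0.035 gf 40.0
[ 0.38139765  0.68531035 -0.33580189]
```

View pics/g2c.png

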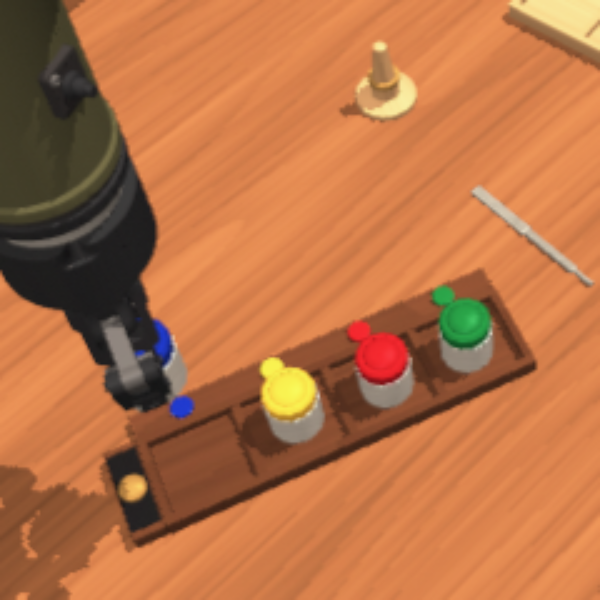

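Call:
move_arm:
  commands:
    - [0, 0, 0, 0, 0, 1, -1]
    - [0, 0, 0, 0, 0, 1, -1]
    - [0, 0, 0, 0, 0, 1, -1]
    - [0, 0, 0, 0, 0, 1, -1]
    - [0, 0, 0, 0, 0, 1, -1]
    - [0, 0, 0, 0, 0, 1, -1]
    - [0, 0, 0, 0, 0, 1, -1]
    - [-0.05, -0.5, 0, 0, 0, 0, -1]
    - [-0.05, -1, 0, 0, 0, 0, -1]
    - [-0.05, -1, 0, 0, 0, 0, -1]
    - [-0.05, -1, 0, 0, 0, 0, -1]
    - [-0.05, -1, 0, 0, 0, 0, -1]
    - [-0.05, -1, 0, 0, 0, 0, -1]
    - [-0.05, -1, 0, 0, 0, 0, -1]
    - [-0.05, -1, 0, 0, 0, 0, -1]
    - [-0.05, -1, 0, 0, 0, 0, -1]
    - [-0.05, -1, 0, 0, 0, 0, -1]
    - [-0.05, -1, 0, 0, 0, 0, -1]
    - [-0.05, -1, 0, 0, 0, 0, -1]
    - [0, -0.5, 0, 0, 0, 0, -1]

```text
time: 7.7
ee_pos: [0.4259, 0.1902, 0.1506]
ee_rot: [0.997, 0.077, -0.002, -0.0]
contact_force: [0.7, 0.2, -1.1]
grip_width: 0.0348
grasp_force: 40.1
```

Call:
move_arm:
  commands:
    - [0, 0, 0, 0, 0, 0, -1]
    - [0, 0, 0, 0, 0, 0, -1]

```text
time: 7.9
ee_pos: [0.4275, 0.1876, 0.1509]
ee_rot: [0.997, 0.077, -0.001, 0.0]
contact_force: [-0.3, -0.8, -0.9]
grip_width: 0.0351
grasp_force: 40.1
```

```bash
python3 plan.py .4285 .185 .036 -81.8;python3 - <<'E'
from h import *
save("scene","g3");im=cv2.imread("pics/g3.png");cv2.imwrite("pics/g3c.png",cv2.resize(im[60:260,230:470],None,fx=2.5,fy=2.5))
E
```

```text
t 7.9 p [0.4275 0.1876 0.1509] tilt -1.0 closing -81.2 turn units(tool z) 0.07 then shift units [0.0175 0.07   2.8725] q6 1.74 w 0.0351 gf 40.1
```

View pics/g3c.png

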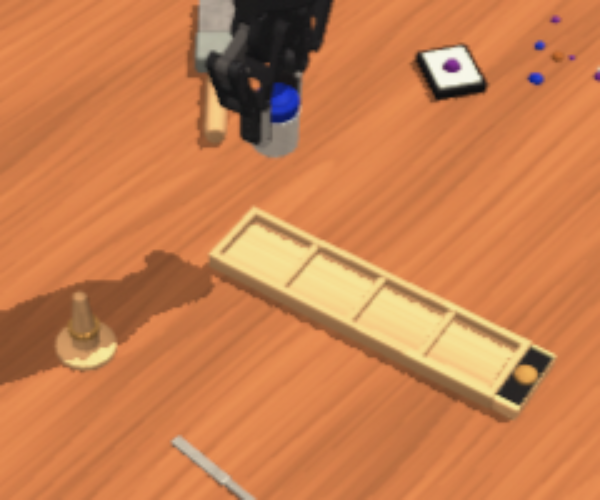

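```bash
python3 - <<'E'
from meas import *
im=cv2.imread("pics/g3.png")[:,:,::-1]
hsv=cv2.cvtColor(np.ascontiguousarray(im),cv2.COLOR_RGB2HSV).astype(int)
m=(hsv[...,0]>105)&(hsv[...,0]<130)&(hsv[...,1]>150)&(hsv[...,2]>60);m[:85]=0;m[130:]=0;m[:,:325]=0;m[:,365:]=0
ys,xs=np.nonzero(m);print("lid x",xs.min(),xs.max(),"y",ys.min(),ys.max(),len(xs))
t=np.linspace(0,2*np.pi,60)
for d in(0,.004,.008,.012):
    c=np.array([.4275,.1876])+d*np.array([.99,.143])
    for z,n in((.124,"bottom"),(.166,"lidrim")):
        P=np.c_[c[0]+.018*np.cos(t),c[1]+.018*np.sin(t),np.full(60,z)]
        q=proj("scene",P);print(d,n,q.min(0).round(1),q.max(0).round(1))
# blob of whole pot
for y in(108,112,116,120,122): print(y,im[y,325:362].sum(1).tolist())
E
```

```text
lid x 338 348 y 93 108 144
0 bottom [328.6 109.9] [347.7 123. ]
0 lidrim [328.9  92.1] [348.7 105.4]
0.004 bottom [330.4 110.7] [349.5 123.9]
0.004 lidrim [330.7  92.9] [350.5 106.2]
0.008 bottom [332.1 111.5] [351.3 124.7]
0.008 lidrim [332.5  93.8] [352.4 107.1]
0.012 bottom [333.9 112.3] [353.1 125.6]
0.012 lidrim [334.4  94.6] [354.3 107.9]
108 [382, 150, 85, 89, 93, 93, 82, 76, 68, 192, 318, 325, 292, 153, 133, 131, 131, 130, 166, 304, 468, 509, 419, 426, 420, 401, 398, 408, 418, 414, 407, 400, 396, 393, 390, 396, 403]
112 [376, 150, 84, 80, 82, 86, 81, 80, 94, 216, 318, 326, 308, 295, 389, 387, 386, 386, 384, 383, 393, 400, 407, 411, 414, 405, 399, 392, 391, 393, 398, 404, 403, 403, 400, 397, 403]
116 [406, 384, 344, 283, 144, 62, 64, 69, 115, 236, 320, 337, 335, 327, 395, 392, 390, 383, 378, 379, 389, 398, 403, 405, 410, 408, 403, 401, 402, 404, 409, 416, 416, 407, 394, 394, 409]
120 [417, 421, 423, 427, 426, 414, 411, 408, 389, 382, 387, 390, 389, 389, 390, 391, 389, 383, 379, 383, 391, 400, 404, 399, 404, 409, 412, 412, 405, 393, 395, 410, 425, 429, 432, 428, 426]
122 [425, 425, 417, 409, 411, 420, 420, 415, 415, 422, 421, 393, 366, 390, 398, 410, 398, 384, 379, 406, 413, 420, 413, 410, 410, 405, 397, 397, 409, 419, 425, 429, 424, 424, 423, 423, 424]
```

Call:
move_arm:
  commands:
    - [0.02, 0.07, 0.4, 0, 0, 0.07, -1]
    - [0, 0, 0.8, 0, 0, 0, -1]
    - [0, 0, 0.8, 0, 0, 0, -1]
    - [0, 0, 0.5, 0, 0, 0, -1]
    - [0, 0, 0.25, 0, 0, 0, -1]
    - [0, 0, 0.1, 0, 0, 0, -1]
    - [0, 0, 0, 0, 0, 0, -1]
    - [0, 0, 0, 0, 0, 0, -1]

```text
time: 8.75
ee_pos: [0.4312, 0.185, 0.0385]
ee_rot: [0.998, 0.069, 0.001, -0.0]
contact_force: [0.4, 0.3, -0.3]
grip_width: 0.0351
grasp_force: 40.1
```

```bash
python3 plan.py .4285 .185 .033 -81.8
```

```text
t 8.8 p [0.4312 0.185  0.0385] tilt -1.0 closing -82.0 turn units(tool z) -0.03 then shift units [-0.065  -0.01    0.1375] q6 1.75 w 0.0351 gf 40.1
```

Call:
move_arm:
  commands:
    - [-0.06, 0, 0.05, 0, 0, 0, -1]
    - [0, 0, 0.06, 0, 0, 0, -1]
    - [0, 0, 0, 0, 0, 0, -1]

```text
time: 9.05
ee_pos: [0.4278, 0.1847, 0.0335]
ee_rot: [0.998, 0.07, 0.0, -0.0]
contact_force: [-0.1, 0.2, -0.6]
grip_width: 0.0354
grasp_force: 40.1
```

```bash
python3 plan.py .4285 .185 .033 -81.8; python3 -c "
from h import *;print(robot.get_obs()['contact_force'])"
```

```text
t 9.1 p [0.4278 0.1847 0.0335] tilt -1.0 closing -82.0 turn units(tool z) -0.02 then shift units [ 0.02   -0.005   0.0125] q6 1.75 w 0.0354 gf 40.1
[-0.06390207  0.16694609 -0.64547914]
```

Call:
move_arm:
  commands:
    - [0, 0, 0.03, 0, 0, 0, -1]
    - [0, 0, 0, 0, 0, 0, -1]
    - [0, 0, 0, 0, 0, 0, 1]
    - [0, 0, 0, 0, 0, 0, 1]
    - [0, 0, 0, 0, 0, 0, 1]
    - [0, 0, 0, 0, 0, 0, 1]
    - [0, 0, 0, 0, 0, 0, 1]
    - [0, 0, 0, 0, 0, 0, 1]
    - [0, 0, -0.4, 0, 0, 0, 1]
    - [0, 0, -0.9, 0, 0, 0, 1]
    - [0, 0, -0.9, 0, 0, 0, 1]
    - [0, 0, -0.8, 0, 0, 0, 1]
    - [0, 0, 0, 0, 0, 0, 1]

```text
time: 10.35
ee_pos: [0.431, 0.1857, 0.1562]
ee_rot: [0.998, 0.07, 0.004, -0.001]
contact_force: [1.7, 0.7, -0.3]
grip_width: 0.0856
grasp_force: 0.0
```

```bash
python3 plan.py .549 -.2185 .14 -20.7;python3 - <<'E'
from h import *
save("scene","g4");im=cv2.imread("pics/g4.png");cv2.imwrite("pics/g4c.png",cv2.resize(im[60:360,160:480],None,fx=2,fy=2))
E
```

```text
t 10.3 p [0.431  0.1857 0.1562] tilt -0.99996 closing -82.0 turn units(tool z) -7.13 then shift units [-8.41    6.3325  0.405 ] q6 1.75 w 0.0856 gf 0.0
```

View pics/g4c.png

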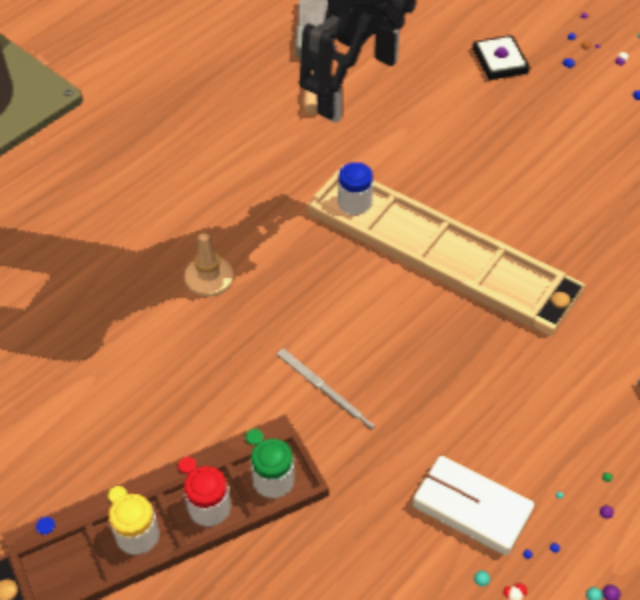

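Blue stands upright, centred in the nearest pale pocket. Next is yellow.

Call:
move_arm:
  commands:
    - [0, 0, 0, 0, 0, -1, 1]
    - [0, 0, 0, 0, 0, -1, 1]
    - [0, 0, 0, 0, 0, -1, 1]
    - [0, 0, 0, 0, 0, -1, 1]
    - [0, 0, 0, 0, 0, -1, 1]
    - [0, 0, 0, 0, 0, -1, 1]
    - [0, 0, 0, 0, 0, -1, 1]
    - [-0.7, 0.53, 0.04, 0, 0, -0.1, 1]
    - [-0.7, 0.53, 0.04, 0, 0, 0, 1]
    - [-0.7, 0.53, 0.04, 0, 0, 0, 1]
    - [-0.7, 0.53, 0.04, 0, 0, 0, 1]
    - [-0.7, 0.53, 0.04, 0, 0, 0, 1]
    - [-0.7, 0.53, 0.04, 0, 0, 0, 1]
    - [-0.7, 0.53, 0.04, 0, 0, 0, 1]
    - [-0.7, 0.53, 0.04, 0, 0, 0, 1]
    - [-0.7, 0.53, 0.04, 0, 0, 0, 1]
    - [-0.7, 0.53, 0.04, 0, 0, 0, 1]
    - [-0.7, 0.53, 0, 0, 0, 0, 1]
    - [-0.7, 0.53, 0, 0, 0, 0, 1]
    - [0, 0, 0, 0, 0, 0, 1]

```text
time: 12.4
ee_pos: [0.5457, -0.2246, 0.1344]
ee_rot: [0.825, 0.565, -0.0, 0.001]
contact_force: [0.4, -0.1, -0.3]
grip_width: 0.0854
grasp_force: 0.0
```

Call:
move_arm:
  commands:
    - [0, 0, 0, 0, 0, 0, 1]
    - [0, 0, 0, 0, 0, 0, 1]

```text
time: 12.6
ee_pos: [0.5432, -0.2191, 0.1347]
ee_rot: [0.824, 0.566, -0.001, -0.002]
contact_force: [-0.4, 1.0, 0.1]
grip_width: 0.0853
grasp_force: 0.0
```

```bash
python3 plan.py .549 -.2185 .08 -20.7
```

```text
t 12.6 p [ 0.5432 -0.2191  0.1347] tilt -0.99999 closing -21.0 turn units(tool z) -0.03 then shift units [0.065  0.13   1.3675] q6 -0.09 w 0.0853 gf 0.0
```

Call:
move_arm:
  commands:
    - [0.06, 0.13, 0.4, 0, 0, 0, 1]
    - [0, 0, 0.6, 0, 0, 0, 1]
    - [0, 0, 0.37, 0, 0, 0, 1]
    - [0, 0, 0, 0, 0, 0, 1]
    - [0, 0, 0, 0, 0, 0, 1]
    - [0, 0, 0, 0, 0, 0, 1]

```text
time: 13.2
ee_pos: [0.5508, -0.2196, 0.0822]
ee_rot: [0.824, 0.567, 0.0, 0.001]
contact_force: [-0.6, -0.3, 0.1]
grip_width: 0.0851
grasp_force: 0.0
```

```bash
python3 plan.py .549 -.2185 .032 -20.7
```

```text
t 13.2 p [ 0.5508 -0.2196  0.0822] tilt -1.0 closing -21.0 turn units(tool z) -0.03 then shift units [ 0.01  -0.05   1.255] q6 -0.09 w 0.0851 gf 0.0
```

Call:
move_arm:
  commands:
    - [0.01, -0.05, 0.4, 0, 0, 0, 1]
    - [0, 0, 0.6, 0, 0, 0, 1]
    - [0, 0, 0.26, 0, 0, 0, 1]
    - [0, 0, 0, 0, 0, 0, 1]
    - [0, 0, 0, 0, 0, 0, -1]
    - [0, 0, 0, 0, 0, 0, -1]
    - [0, 0, 0, 0, 0, 0, -1]
    - [0, 0, 0, 0, 0, 0, -1]
    - [0, 0, 0, 0, 0, 0, -1]
    - [0, 0, 0, 0, 0, 0, -1]
    - [0, 0, 0, 0, 0, 0, -1]
    - [0, 0, 0, 0, 0, 0, -1]

```text
time: 14.4
ee_pos: [0.5492, -0.2192, 0.0319]
ee_rot: [0.824, 0.566, 0.0, 0.001]
contact_force: [-1.3, 0.3, 5.9]
grip_width: 0.0355
grasp_force: 39.9
```

```bash
python3 plan.py .549 -.2185 .152 -20.7
```

```text
t 14.4 p [ 0.5492 -0.2192  0.0319] tilt -1.0 closing -21.0 turn units(tool z) -0.04 then shift units [ 0.015  -0.01   -3.0025] q6 -0.08 w 0.0355 gf 39.9
```

Call:
move_arm:
  commands:
    - [0, 0, -0.4, 0, 0, 0, -1]
    - [0, 0, -0.9, 0, 0, 0, -1]
    - [0, 0, -0.9, 0, 0, 0, -1]
    - [0, 0, -0.8, 0, 0, 0, -1]
    - [0, 0, 0, 0, 0, 1, -1]
    - [0, 0, 0, 0, 0, 1, -1]
    - [0, 0, 0, 0, 0, 1, -1]
    - [0, 0, 0, 0, 0, 1, -1]
    - [0, 0, 0, 0, 0, 1, -1]
    - [0, 0, 0, 0, 0, 1, -1]
    - [0, 0, 0, 0, 0, 1, -1]

```text
time: 15.5
ee_pos: [0.5481, -0.2186, 0.1506]
ee_rot: [0.997, 0.074, -0.0, -0.0]
contact_force: [0.2, -0.1, -1.1]
grip_width: 0.0354
grasp_force: 39.9
```

Call:
move_arm:
  commands:
    - [0.01, -0.5, 0, 0, 0, 0.08, -1]
    - [0.01, -0.9, 0, 0, 0, 0, -1]
    - [0.01, -0.9, 0, 0, 0, 0, -1]
    - [0.01, -0.9, 0, 0, 0, 0, -1]
    - [0.01, -0.9, 0, 0, 0, 0, -1]
    - [0.01, -0.9, 0, 0, 0, 0, -1]
    - [0.01, -0.9, 0, 0, 0, 0, -1]
    - [0.01, -0.9, 0, 0, 0, 0, -1]
    - [0.01, -0.9, 0, 0, 0, 0, -1]
    - [0.01, -0.9, 0, 0, 0, 0, -1]
    - [0.01, -0.9, 0, 0, 0, 0, -1]
    - [0.01, -0.9, 0, 0, 0, 0, -1]
    - [0, 0, 0, 0, 0, 0, -1]
    - [0, 0, 0, 0, 0, 0, -1]
    - [0, 0, 0, 0, 0, 0, -1]

```text
time: 17.0
ee_pos: [0.4938, 0.1928, 0.1507]
ee_rot: [0.997, 0.071, -0.0, 0.0]
contact_force: [-0.1, -0.1, 0.0]
grip_width: 0.0353
grasp_force: 40.2
```

```bash
python3 plan.py .4948 .1941 .08 -81.8
```

```text
t 17.0 p [0.4938 0.1928 0.1507] tilt -1.0 closing -81.9 turn units(tool z) -0.01 then shift units [ 0.03   -0.0275  1.7675] q6 1.72 w 0.0353 gf 40.2
```

Call:
move_arm:
  commands:
    - [0.03, -0.03, 0.4, 0, 0, 0, -1]
    - [0, 0, 0.8, 0, 0, 0, -1]
    - [0, 0, 0.8, 0, 0, 0, -1]
    - [0, 0, 0.5, 0, 0, 0, -1]
    - [0, 0, 0.25, 0, 0, 0, -1]
    - [0, 0, 0.1, 0, 0, 0, -1]
    - [0, 0, 0, 0, 0, 0, -1]
    - [0, 0, 0, 0, 0, 0, -1]
    - [0, 0, 0, 0, 0, 0, -1]

```text
time: 17.9
ee_pos: [0.496, 0.1951, 0.038]
ee_rot: [0.997, 0.071, 0.001, -0.0]
contact_force: [0.6, 0.4, -0.2]
grip_width: 0.0349
grasp_force: 40.2
```

```bash
python3 plan.py .4948 .1941 .032 -81.8
```

```text
t 17.9 p [0.496  0.1951 0.038 ] tilt -1.0 closing -81.9 turn units(tool z) -0.01 then shift units [-0.0325  0.0225  0.15  ] q6 1.72 w 0.0349 gf 40.2
```

Call:
move_arm:
  commands:
    - [-0.03, 0.02, 0.06, 0, 0, 0, -1]
    - [0, 0, 0.06, 0, 0, 0, -1]
    - [0, 0, 0.03, 0, 0, 0, -1]
    - [0, 0, 0, 0, 0, 0, -1]
    - [0, 0, 0, 0, 0, 0, -1]

```text
time: 18.4
ee_pos: [0.494, 0.1941, 0.0319]
ee_rot: [0.997, 0.071, 0.0, -0.0]
contact_force: [-2.1, -0.5, 9.1]
grip_width: 0.0353
grasp_force: 41.2
```

Call:
move_arm:
  commands:
    - [0, 0, 0, 0, 0, 0, 1]
    - [0, 0, 0, 0, 0, 0, 1]
    - [0, 0, 0, 0, 0, 0, 1]
    - [0, 0, 0, 0, 0, 0, 1]
    - [0, 0, 0, 0, 0, 0, 1]
    - [0, 0, 0, 0, 0, 0, 1]
    - [0, 0, -0.4, 0, 0, 0, 1]
    - [0, 0, -0.9, 0, 0, 0, 1]
    - [0, 0, -0.9, 0, 0, 0, 1]
    - [0, 0, -0.8, 0, 0, 0, 1]
    - [0, 0, 0, 0, 0, -1, 1]
    - [0, 0, 0, 0, 0, -1, 1]
    - [0, 0, 0, 0, 0, -1, 1]
    - [0, 0, 0, 0, 0, -1, 1]
    - [0, 0, 0, 0, 0, -1, 1]
    - [0, 0, 0, 0, 0, -1, 1]
    - [0, 0, 0, 0, 0, -1, 1]
    - [0, 0, 0, 0, 0, 0, 1]

```text
time: 20.2
ee_pos: [0.4938, 0.1939, 0.1508]
ee_rot: [0.827, 0.562, -0.0, -0.0]
contact_force: [0.7, -0.7, -0.1]
grip_width: 0.0855
grasp_force: 0.0
```

```bash
python3 plan.py .573 -.159 .12 -20.7; python3 - <<'E'
from h import *
save("scene","g5");im=cv2.imread("pics/g5.png");cv2.imwrite("pics/g5c.png",cv2.resize(im[60:360,160:480],None,fx=2,fy=2))
E
```

```text
t 20.2 p [0.4938 0.1939 0.1508] tilt -1.0 closing -21.7 turn units(tool z) -0.11 then shift units [-7.5525  4.9725  0.77  ] q6 0.67 w 0.0855 gf 0.0
```

View pics/g5c.png

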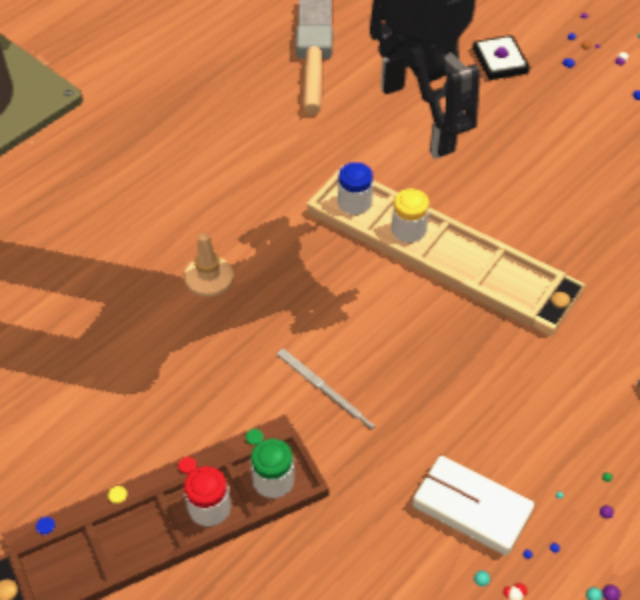

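Yellow is placed next to blue, and both stand upright. Next is red.

Call:
move_arm:
  commands:
    - [-0.4, 0.26, 0, 0, 0, -0.1, 1]
    - [-0.8, 0.53, 0.08, 0, 0, 0, 1]
    - [-0.8, 0.53, 0.08, 0, 0, 0, 1]
    - [-0.8, 0.53, 0.08, 0, 0, 0, 1]
    - [-0.8, 0.53, 0.08, 0, 0, 0, 1]
    - [-0.8, 0.53, 0.08, 0, 0, 0, 1]
    - [-0.8, 0.53, 0.08, 0, 0, 0, 1]
    - [-0.8, 0.53, 0.08, 0, 0, 0, 1]
    - [-0.8, 0.53, 0.08, 0, 0, 0, 1]
    - [-0.75, 0.48, 0.08, 0, 0, 0, 1]
    - [0, 0, 0, 0, 0, 0, 1]
    - [0, 0, 0, 0, 0, 0, 1]
    - [0, 0, 0, 0, 0, 0, 1]

```text
time: 21.55
ee_pos: [0.5719, -0.1582, 0.1219]
ee_rot: [0.824, 0.567, -0.0, -0.001]
contact_force: [-0.3, 0.3, -1.1]
grip_width: 0.0856
grasp_force: 0.0
```

```bash
python3 plan.py .573 -.159 .08 -20.7
```

```text
t 21.6 p [ 0.5719 -0.1582  0.1219] tilt -1.0 closing -20.9 turn units(tool z) -0.02 then shift units [-0.01    0.035   1.0475] q6 0.02 w 0.0856 gf 0.0
```

Call:
move_arm:
  commands:
    - [-0.01, 0.03, 0.4, 0, 0, 0, 1]
    - [0, 0, 0.7, 0, 0, 0, 1]
    - [0, 0, 0.6, 0, 0, 0, 1]
    - [0, 0, 0.4, 0, 0, 0, 1]
    - [0, 0, 0.18, 0, 0, 0, 1]
    - [0, 0, 0, 0, 0, 0, 1]
    - [0, 0, 0, 0, 0, 0, 1]
    - [0, 0, 0, 0, 0, 0, -1]
    - [0, 0, 0, 0, 0, 0, -1]
    - [0, 0, 0, 0, 0, 0, -1]
    - [0, 0, 0, 0, 0, 0, -1]
    - [0, 0, 0, 0, 0, 0, -1]
    - [0, 0, 0, 0, 0, 0, -1]
    - [0, 0, 0, 0, 0, 0, -1]
    - [0, 0, 0, 0, 0, 0, -1]

```text
time: 23.05
ee_pos: [0.5739, -0.1602, 0.0317]
ee_rot: [0.823, 0.568, 0.0, 0.0]
contact_force: [-1.2, 0.6, 6.6]
grip_width: 0.0353
grasp_force: 39.9
```

```bash
python3 plan.py .5577 .2032 .152 -81.8
```

```text
t 23.1 p [ 0.5739 -0.1602  0.0317] tilt -1.0 closing -20.8 turn units(tool z) 7.09 then shift units [ 0.895  -9.05   -3.0075] q6 0.02 w 0.0353 gf 39.9
```

Call:
move_arm:
  commands:
    - [0, 0, -0.4, 0, 0, 0, -1]
    - [0, 0, -0.9, 0, 0, 0, -1]
    - [0, 0, -0.9, 0, 0, 0, -1]
    - [0, 0, -0.8, 0, 0, 0, -1]
    - [0, 0, 0, 0, 0, 1, -1]
    - [0, 0, 0, 0, 0, 1, -1]
    - [0, 0, 0, 0, 0, 1, -1]
    - [0, 0, 0, 0, 0, 1, -1]
    - [0, 0, 0, 0, 0, 1, -1]
    - [0, 0, 0, 0, 0, 1, -1]
    - [0, 0, 0, 0, 0, 1, -1]

```text
time: 24.15
ee_pos: [0.5731, -0.1599, 0.1504]
ee_rot: [0.997, 0.075, -0.0, -0.0]
contact_force: [0.2, -0.6, -1.0]
grip_width: 0.0352
grasp_force: 39.9
```

Call:
move_arm:
  commands:
    - [0.09, -0.5, 0, 0, 0, 0.08, -1]
    - [0.09, -0.9, 0, 0, 0, 0, -1]
    - [0.09, -0.9, 0, 0, 0, 0, -1]
    - [0.09, -0.9, 0, 0, 0, 0, -1]
    - [0.09, -0.9, 0, 0, 0, 0, -1]
    - [0.09, -0.9, 0, 0, 0, 0, -1]
    - [0.09, -0.9, 0, 0, 0, 0, -1]
    - [0.09, -0.9, 0, 0, 0, 0, -1]
    - [0.09, -0.9, 0, 0, 0, 0, -1]
    - [0.09, -0.9, 0, 0, 0, 0, -1]
    - [0, -0.45, 0, 0, 0, 0, -1]
    - [0, 0, 0, 0, 0, 0, -1]
    - [0, 0, 0, 0, 0, 0, -1]
    - [0, 0, 0, 0, 0, 0, -1]

```text
time: 25.55
ee_pos: [0.5563, 0.2024, 0.1507]
ee_rot: [0.997, 0.072, -0.0, 0.0]
contact_force: [0.7, -0.2, -0.1]
grip_width: 0.035
grasp_force: 40.0
```

```bash
python3 plan.py .5577 .2032 .036 -81.8
```

```text
t 25.6 p [0.5563 0.2024 0.1507] tilt -1.0 closing -81.7 turn units(tool z) 0.01 then shift units [ 0.0375 -0.015   2.8675] q6 1.7 w 0.035 gf 40.0
```

Call:
move_arm:
  commands:
    - [0.03, -0.01, 0.4, 0, 0, 0, -1]
    - [0, 0, 0.8, 0, 0, 0, -1]
    - [0, 0, 0.8, 0, 0, 0, -1]
    - [0, 0, 0.5, 0, 0, 0, -1]
    - [0, 0, 0.25, 0, 0, 0, -1]
    - [0, 0, 0.1, 0, 0, 0, -1]
    - [0, 0, 0, 0, 0, 0, -1]
    - [0, 0, 0, 0, 0, 0, -1]
    - [0, 0, 0, 0, 0, 0, -1]

```text
time: 26.45
ee_pos: [0.5585, 0.2042, 0.0382]
ee_rot: [0.997, 0.073, 0.001, -0.0]
contact_force: [0.6, -0.6, -0.6]
grip_width: 0.0352
grasp_force: 40.0
```

```bash
python3 plan.py .5577 .2032 .032 -81.8
```

```text
t 26.4 p [0.5585 0.2042 0.0382] tilt -1.0 closing -81.7 turn units(tool z) 0.01 then shift units [-0.025   0.0225  0.155 ] q6 1.71 w 0.0352 gf 40.0
```

Call:
move_arm:
  commands:
    - [-0.02, 0.02, 0.06, 0, 0, 0, -1]
    - [0, 0, 0.06, 0, 0, 0, -1]
    - [0, 0, 0.03, 0, 0, 0, -1]
    - [0, 0, 0, 0, 0, 0, -1]
    - [0, 0, 0, 0, 0, 0, -1]

```text
time: 26.95
ee_pos: [0.5569, 0.2031, 0.0317]
ee_rot: [0.997, 0.073, 0.0, -0.0]
contact_force: [-0.7, -1.0, 5.5]
grip_width: 0.0352
grasp_force: 40.8
```

Call:
move_arm:
  commands:
    - [0, 0, 0, 0, 0, 0, 1]
    - [0, 0, 0, 0, 0, 0, 1]
    - [0, 0, 0, 0, 0, 0, 1]
    - [0, 0, 0, 0, 0, 0, 1]
    - [0, 0, 0, 0, 0, 0, 1]
    - [0, 0, 0, 0, 0, 0, 1]
    - [0, 0, -0.4, 0, 0, 0, 1]
    - [0, 0, -0.9, 0, 0, 0, 1]
    - [0, 0, -0.9, 0, 0, 0, 1]
    - [0, 0, -0.8, 0, 0, 0, 1]
    - [0, 0, 0, 0, 0, -1, 1]
    - [0, 0, 0, 0, 0, -1, 1]
    - [0, 0, 0, 0, 0, -1, 1]
    - [0, 0, 0, 0, 0, -1, 1]
    - [0, 0, 0, 0, 0, -1, 1]
    - [0, 0, 0, 0, 0, -1, 1]
    - [0, 0, 0, 0, 0, -1, 1]
    - [0, 0, 0, 0, 0, 0, 1]

```text
time: 28.75
ee_pos: [0.5567, 0.2031, 0.1508]
ee_rot: [0.827, 0.563, -0.0, -0.0]
contact_force: [-0.1, -0.3, 0.3]
grip_width: 0.0855
grasp_force: 0.0
```

```bash
python3 plan.py .5945 -.103 .12 -20.7; python3 - <<'E'
from h import *
save("scene","g6");im=cv2.imread("pics/g6.png");cv2.imwrite("pics/g6c.png",cv2.resize(im[60:360,160:480],None,fx=2,fy=2))
E
```

```text
t 28.8 p [0.5567 0.2031 0.1508] tilt -1.0 closing -21.5 turn units(tool z) -0.09 then shift units [-6.8225  3.5875  0.77  ] q6 0.65 w 0.0855 gf 0.0
```

View pics/g6c.png

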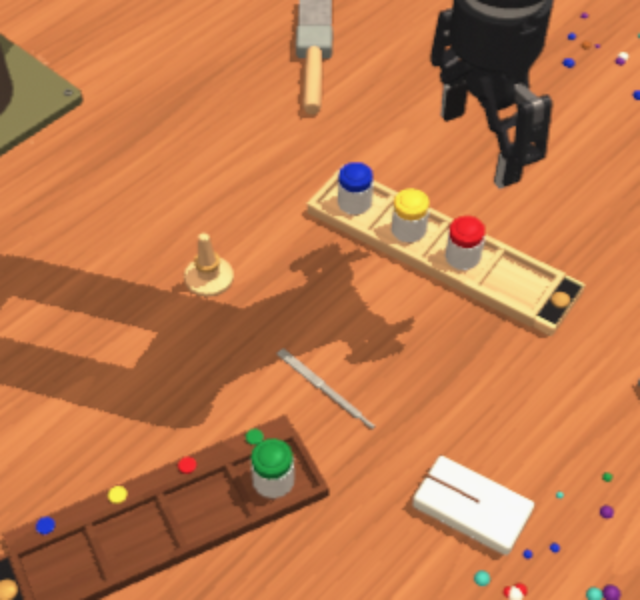

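Red is in place and upright. Green is the last one.

Call:
move_arm:
  commands:
    - [-0.42, 0.24, 0, 0, 0, -0.08, 1]
    - [-0.8, 0.42, 0.09, 0, 0, 0, 1]
    - [-0.8, 0.42, 0.09, 0, 0, 0, 1]
    - [-0.8, 0.42, 0.09, 0, 0, 0, 1]
    - [-0.8, 0.42, 0.09, 0, 0, 0, 1]
    - [-0.8, 0.42, 0.09, 0, 0, 0, 1]
    - [-0.8, 0.42, 0.09, 0, 0, 0, 1]
    - [-0.8, 0.42, 0.09, 0, 0, 0, 1]
    - [-0.8, 0.42, 0.09, 0, 0, 0, 1]
    - [0, 0, 0, 0, 0, 0, 1]
    - [0, 0, 0, 0, 0, 0, 1]
    - [0, 0, 0, 0, 0, 0, 1]

```text
time: 30.0
ee_pos: [0.5939, -0.1023, 0.1221]
ee_rot: [0.824, 0.567, -0.0, -0.0]
contact_force: [-0.3, 0.5, 0.7]
grip_width: 0.0854
grasp_force: 0.0
```

```bash
python3 plan.py .5945 -.103 .032 -20.7
```

```text
t 30.0 p [ 0.5939 -0.1023  0.1221] tilt -1.0 closing -20.9 turn units(tool z) -0.02 then shift units [-0.0125  0.02    2.2525] q6 0.12 w 0.0854 gf 0.0
```

Call:
move_arm:
  commands:
    - [-0.01, 0.02, 0.4, 0, 0, 0, 1]
    - [0, 0, 0.7, 0, 0, 0, 1]
    - [0, 0, 0.6, 0, 0, 0, 1]
    - [0, 0, 0.4, 0, 0, 0, 1]
    - [0, 0, 0.18, 0, 0, 0, 1]
    - [0, 0, 0, 0, 0, 0, 1]
    - [0, 0, 0, 0, 0, 0, 1]
    - [0, 0, 0, 0, 0, 0, -1]
    - [0, 0, 0, 0, 0, 0, -1]
    - [0, 0, 0, 0, 0, 0, -1]
    - [0, 0, 0, 0, 0, 0, -1]
    - [0, 0, 0, 0, 0, 0, -1]
    - [0, 0, 0, 0, 0, 0, -1]
    - [0, 0, 0, 0, 0, 0, -1]
    - [0, 0, 0, 0, 0, 0, -1]

```text
time: 31.5
ee_pos: [0.5953, -0.104, 0.0316]
ee_rot: [0.823, 0.568, 0.0, 0.0]
contact_force: [-0.6, 0.7, 5.3]
grip_width: 0.035
grasp_force: 39.9
```

```bash
python3 plan.py .6205 .2123 .152 -81.8
```

```text
t 31.5 p [ 0.5953 -0.104   0.0316] tilt -1.0 closing -20.8 turn units(tool z) 7.09 then shift units [ 1.7525 -7.735  -3.01  ] q6 0.12 w 0.035 gf 39.9
```

Call:
move_arm:
  commands:
    - [0, 0, -0.4, 0, 0, 0, -1]
    - [0, 0, -0.9, 0, 0, 0, -1]
    - [0, 0, -0.9, 0, 0, 0, -1]
    - [0, 0, -0.8, 0, 0, 0, -1]
    - [0, 0, 0, 0, 0, 1, -1]
    - [0, 0, 0, 0, 0, 1, -1]
    - [0, 0, 0, 0, 0, 1, -1]
    - [0, 0, 0, 0, 0, 1, -1]
    - [0, 0, 0, 0, 0, 1, -1]
    - [0, 0, 0, 0, 0, 1, -1]
    - [0, 0, 0, 0, 0, 1, -1]

```text
time: 32.6
ee_pos: [0.5943, -0.1037, 0.1503]
ee_rot: [0.997, 0.075, -0.001, -0.0]
contact_force: [-0.6, 0.6, -1.4]
grip_width: 0.0351
grasp_force: 40.0
```

Call:
move_arm:
  commands:
    - [0.11, -0.45, 0, 0, 0, 0.08, -1]
    - [0.2, -0.9, 0, 0, 0, 0, -1]
    - [0.2, -0.9, 0, 0, 0, 0, -1]
    - [0.2, -0.9, 0, 0, 0, 0, -1]
    - [0.2, -0.9, 0, 0, 0, 0, -1]
    - [0.2, -0.9, 0, 0, 0, 0, -1]
    - [0.2, -0.9, 0, 0, 0, 0, -1]
    - [0.2, -0.9, 0, 0, 0, 0, -1]
    - [0.2, -0.9, 0, 0, 0, 0, -1]
    - [0, -0.08, 0, 0, 0, 0, -1]
    - [0, 0, 0, 0, 0, 0, -1]
    - [0, 0, 0, 0, 0, 0, -1]
    - [0, 0, 0, 0, 0, 0, -1]

```text
time: 33.9
ee_pos: [0.6173, 0.2106, 0.1507]
ee_rot: [0.997, 0.072, -0.0, 0.0]
contact_force: [-0.2, -0.1, -0.8]
grip_width: 0.035
grasp_force: 40.2
```

```bash
python3 plan.py .6205 .2123 .036 -81.8
```

```text
t 33.9 p [0.6173 0.2106 0.1507] tilt -1.0 closing -81.8 turn units(tool z) 0.01 then shift units [ 0.085  -0.03    2.8675] q6 1.69 w 0.035 gf 40.2
```

Call:
move_arm:
  commands:
    - [0.07, -0.02, 0.4, 0, 0, 0, -1]
    - [0, 0, 0.8, 0, 0, 0, -1]
    - [0, 0, 0.8, 0, 0, 0, -1]
    - [0, 0, 0.5, 0, 0, 0, -1]
    - [0, 0, 0.25, 0, 0, 0, -1]
    - [0, 0, 0.1, 0, 0, 0, -1]
    - [0, 0, 0, 0, 0, 0, -1]
    - [0, 0, 0, 0, 0, 0, -1]
    - [0, 0, 0, 0, 0, 0, -1]

```text
time: 34.8
ee_pos: [0.6212, 0.2136, 0.0383]
ee_rot: [0.997, 0.073, 0.001, -0.0]
contact_force: [-0.5, 0.1, -2.3]
grip_width: 0.0353
grasp_force: 40.2
```

```bash
python3 plan.py .6205 .2123 .032 -81.8
```

```text
t 34.8 p [0.6212 0.2136 0.0383] tilt -1.0 closing -81.7 turn units(tool z) 0.01 then shift units [-0.0225  0.03    0.1575] q6 1.69 w 0.0353 gf 40.2
```

Call:
move_arm:
  commands:
    - [-0.02, 0.02, 0.06, 0, 0, 0, -1]
    - [0, 0, 0.06, 0, 0, 0, -1]
    - [0, 0, 0.03, 0, 0, 0, -1]
    - [0, 0, 0, 0, 0, 0, -1]
    - [0, 0, 0, 0, 0, 0, -1]

```text
time: 35.3
ee_pos: [0.6195, 0.2124, 0.0317]
ee_rot: [0.997, 0.073, 0.0, -0.0]
contact_force: [-1.9, -0.7, 5.4]
grip_width: 0.0352
grasp_force: 40.9
```

Call:
move_arm:
  commands:
    - [0, 0, 0, 0, 0, 0, 1]
    - [0, 0, 0, 0, 0, 0, 1]
    - [0, 0, 0, 0, 0, 0, 1]
    - [0, 0, 0, 0, 0, 0, 1]
    - [0, 0, 0, 0, 0, 0, 1]
    - [0, 0, 0, 0, 0, 0, 1]
    - [0, 0, -0.4, 0, 0, 0, 1]
    - [0, 0, -0.9, 0, 0, 0, 1]
    - [0, 0, -0.9, 0, 0, 0, 1]
    - [0, 0, -0.8, 0, 0, 0, 1]
    - [0, 0.5, -0.5, 0, 0, 0, 1]
    - [0, 0.8, 0, 0, 0, 0, 1]
    - [0, 0.8, 0, 0, 0, 0, 1]
    - [0, 0.8, 0, 0, 0, 0, 1]
    - [0, 0, 0, 0, 0, 0, 1]
    - [0, 0, 0, 0, 0, 0, 1]

```text
time: 36.9
ee_pos: [0.6363, 0.097, 0.1709]
ee_rot: [0.997, 0.072, -0.0, -0.0]
contact_force: [-0.3, 0.4, 0.2]
grip_width: 0.0853
grasp_force: 0.0
```

```bash
python3 - <<'E'
from h import *
a=save("scene","g7");b=save("top","t7")
f=lambda i,r,s:cv2.resize(i[r[0]:r[1],r[2]:r[3],::-1],None,fx=s,fy=s)
A=f(a,(120,250,290,470),3);B=f(b,(180,360,160,250),390/180)
cv2.imwrite("pics/g7c.png",np.hstack([A,B[:A.shape[0]]]))
E
```

```text
(no output)
```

View pics/g7c.png

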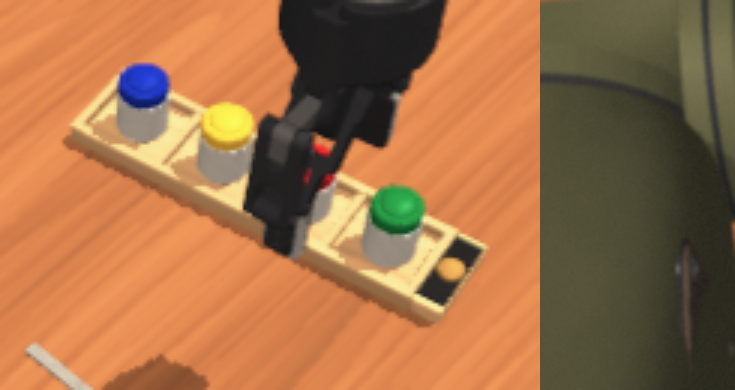

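All four pots stand upright in the pale rack: blue, yellow, red, green, with green beside the stud. The open gripper is well clear of them.

```bash
python3 -c "
from station import robot
print(robot.sign_off())"
```

```text
the job is handed in; nothing more can be done
None
```

I moved all four pots into the pale rack in reverse order, with green beside its stud, then red, yellow and blue. The pots were released and upright when last seen, and I handed the job in at about 37 s of the 106 s allowed.

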